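# Staple the stretched canvas with the clamped staple gun

### The job

Slide the small canvas along the bench, without lifting it off, until its red-marked edge sits flat against the nose of the clamped staple gun with the red mark at the middle of the nose, pushing it up gently. Only then squeeze the gun's trigger all the way to its stop without crushing it, keep it pulled for about a second while the canvas stays put, and let the trigger spring right back. Leave the canvas lying there against the nose and leave the other things on the bench alone.

Things in the scene. Friction and masses are not known exactly. Their poses are not given: they have to be found in the camera images.
- staple_gun: red staple gun on its side in a bench stand, fixed. Origin on the bench under its body; mm: body 48 wide (x), y = -90 to +100 (nose at +y), top z = 79. Grip sticks out along -x: x = -22 to -127, y = -50 to -22, z = 41 to 69, free space under it (stand's base plate, 10 high, only at x over -25)
- trigger (a joint): black trigger lever on the grip's nose (+y) side: rad, 0 released, 0.28 at its stop, springs back; 4 N to start, 11 N full. Vertical pin at the gun's x = -26, y = -4 mm; lever 75 mm long along -x, 11 thick, z = 44 to 66 mm. 50 mm from the pin, grip plus trigger measure 59 mm released, 45 mm pulled (grip's back face at y = -50)
- trigger_pad (a point): point on the trigger's outer (+y) face, 50 mm from its pin, moves with it; released it is at x = -75, y = +8, z = 55 mm from the gun's origin and a pull takes it 14 mm along the gun's -y
- gun_nose (a point): centre of the steel nose face (40 wide along x, z = 10 to 62 mm), 30 mm above the bench, with the gun's axes: +y points out of the nose. A white line on the gun's top shows its centre
- canvas: small stretched canvas lying face down, loose: wooden bars 30 mm wide round an open back, white canvas folded round the sides; 180 (x) x 140 (y) x 38 mm (z), about 350 g, canvas floor 3 mm thick between the bars. Origin: centre of the underside. The edge with the red mark is its -y side
- canvas_mark (a point): the red mark on the canvas's outer -y edge, 30 mm above the bench and 30 mm to +x of the canvas's middle (a red stripe 8 mm wide across the bar's top and down its edge), with the canvas's axes
- glue_bottle: bystander, loose: white glue bottle with an orange cap, 56 mm across, 120 tall; origin at the centre of its underside
- ink_jar_a: bystander, loose: amber ink jar with a black lid, 52 mm across, 65 tall; origin at the centre of its underside
- ink_jar_b: bystander, loose: green ink jar with a red lid, 52 mm across, 65 tall; origin at the centre of its underside
- tape_roll: bystander, loose: yellow roll of tape lying flat, 96 mm across, 25 tall; origin at the centre of its underside
- sanding_block: bystander, loose: cork sanding block 100 x 60 x 30 mm; origin at the centre of its underside
- mug: bystander, loose: blue mug, 76 mm across, 90 tall; origin at the centre of its underside
Mind the look-alikes: they are no part of the job. What is shaped like the canvas but green is not meant.

How it is judged (in metres and radians):
On the way, in this order (a step that is already met when the one before it is completed fails the run):
1. the canvas's marked edge is flat against the nose, mark at its middle, at rest (y of canvas_mark in the frame of gun_nose between -0.005 and 0.005 m and x of canvas_mark in the frame of gun_nose between -0.01 and 0.01 m and angle between the x axis of canvas and the x axis of staple_gun, either way round below 0.1 rad and angle between canvas's own z axis and vertical below 0.06 rad and linear speed of canvas below 0.01 m/s), for 0.3 s.
2. the trigger is pulled fully and kept so, with the canvas in place (y of canvas_mark in the frame of gun_nose between -0.005 and 0.005 m and x of canvas_mark in the frame of gun_nose between -0.01 and 0.01 m and angle between the x axis of canvas and the x axis of staple_gun, either way round below 0.1 rad and angle between canvas's own z axis and vertical below 0.06 rad and value of joint trigger above 0.23 rad), for 0.5 s.
3. the trigger has sprung back (y of canvas_mark in the frame of gun_nose between -0.005 and 0.005 m and x of canvas_mark in the frame of gun_nose between -0.01 and 0.01 m and angle between the x axis of canvas and the x axis of staple_gun, either way round below 0.1 rad and angle between canvas's own z axis and vertical below 0.06 rad and value of joint trigger below 0.03 rad), for 0.2 s.
At the end, for the whole second after the job is handed in: The canvas lies flat and still on the bench with its red mark within 5 mm of the nose face and within 10 mm sideways of the nose's middle, square to the gun within 0.10 rad, and the trigger is back within 0.03 rad of its released position (all of step 3 and linear speed of canvas below 0.01 m/s and height (world z) of canvas below 0.005 m); the robot touches nothing.
It fails at once if the trigger is pulled (over 0.10 rad) while the red mark is more than 20 mm from the nose (value of joint trigger above 0.1 rad and horizontal distance between canvas_mark and gun_nose above 0.02 m).
It fails at once if the canvas is rammed into the gun (over 40 N) (contact force between canvas and staple_gun above 40 N).
It fails at once if the gun's grip and trigger are crushed (over 100 N of finger force in all) (contact force between the fingers and staple_gun above 100 N).
It fails at once if the canvas is lifted off the bench (over 25 mm) (height (world z) of canvas above 0.025 m).
It fails at once if another thing is moved by more than 30 mm (distance of any of glue_bottle, ink_jar_a, ink_jar_b, tape_roll, sanding_block, mug from where it was at the start of the episode above 0.03 m).
It also fails if it takes over 45 s, if anything falls off the work surface, if the arm or the gripper's body presses on something with over 40 N, if the wrist force passes 120 N, or if a joint passes its speed limit or range.

### The arm

A 6-joint arm with a two-finger parallel gripper is mounted at the origin on the work surface. World frame = base frame: x ahead of the robot, y to its left, z up, the work surface at z = 0. Lengths are in mm, angles in rad, forces in N, time in s.
With the tool pointing down it reaches from about 275 to 750 mm from the base axis. Payload 10.2 kg.
Tool frame: the origin (TCP) lies midway between the tips of the shut fingers; the grasp point (between the pads) lies grasp_offset behind it (grasp_offset is the distance from the TCP to the grasp point, in mm); x points along the fingers, z is the direction in which the jaws open and shut, and the axes are right-handed (so a half turn about x gives the same grasp; the last joint's range is limited). The gripper opens to 85 mm and grips with 20 to 120 N. Pads are 22 mm wide; open, the fingers measure 114 mm over their backs; the gripper's body (76 mm by 85 mm) begins 54 mm behind the grasp point. The pads swing forward as they close: fully open they stand 13 mm farther back than shut.
Start: joints at [-1.333, 0.313, 1.498, -0, 1.331, -0.223], TCP at [233.438, -470.253, 231.294] pointing down, gripper open.
Joint ranges: [-2.94, 2.94], [-0.97, 2.17], [0.19, 2.56], [-1.23, 4.37], [0.02, 3.11], [-2.88, 2.88]. Speed limits (rad/s): [2.39, 2.39, 3.01, 3.14, 3.14, 3.14].

### API

Orientations are given as a unit quaternion [w, x, y, z].
In Python, from rig import sense, capture, calibration, finish_job, grasp_offset gives the robot as it stands.
- The arm moves only by the shell command python3 -m jog 'ROWS' [FORCE]. ROWS is JSON, a list of rows, each an object with "linear": the shift along the tool's x, y, z scaled (see below), a list of three; "rotation": the turn, a rotation vector about the tool's x, y, z scaled (see below), a list of three; "grip": the finger opening in mm, from 0 to 85.4. A call has 1 to 20 rows; each row is the pose to reach, as a shift and turn from the pose measured when the call began, along the tool's axes at that moment; what a row does not reach only later rows make up. The controller multiplies each number of a shift by 0.3 m and each number of a turn by 0.5 rad. A row lasts 1/12 s, in which the tool goes at most 41.7 mm and 7.16 degrees, less where a joint would pass 70% of its speed; a pose out of reach is approached as far as the arm can. A call with a number of a shift or a turn outside -1 to 1 is refused whole. A call with a gripper value outside its range is refused whole. The fingers move at their own pace and stop on an object; FORCE is the grip in N (left out, the last holds). Time passes only in rows, so rows that repeat a pose let the fingers close. It gives the time, the measured TCP pose, the force and the opening at its end, in the units of the state.
- sense(): the state, without advancing time (a new reading comes with each control period).
- capture(name): name is "scene" or "top" or "wrist"; returns (picture, depth): 480x640x3 uint8, red, green, blue; 480x640 float32, mm along the optical axis (not along the pixel's ray), 0 where there is no reading.
- calibration(name): a dict with "intrinsics" (3x3 intrinsics, pixels), "world_from_camera" (4x4, takes a point from camera to world coordinates). Camera axes: x right, y up, looking along -z (the intrinsics and any distortion apply to the point x, -y, -z); pixel columns grow to the right and rows downward; lengths in mm; the calibration is good to about 2 mm. The wrist camera is an equidistant fisheye: a pixel r from the principal point sees the ray r / f radians off the axis. A picture is of the moment at which its call begins: read the wrist's pose just before it. calibration takes no time and is no camera call; for the wrist camera it gives the pose at the moment of the call.
- finish_job(): hands the job in, once; it reports no verdict.
The state is a dict: "time_s": time; "joints": joint angles; "dq": joint speeds; "tau": joint torques, N m; "eef_pos": TCP position; "ee_rot": TCP orientation; "force": force on the tool from outside, world axes, zero at the start; "wrist_torque": the same for the moment, N m; "grip_width": opening from 0.0 (shut) to 1.0 (fully open).
Only numpy, scipy, OpenCV 4.12 (cv2) and the standard library are available. Lean on these libraries where they do the work, as an engineer would, in place of code of your own. Each camera call takes 0.05 s, during which the arm holds its last target.

## Working session

There is one attempt and no reset: what is moved stays moved. The work goes in short steps, Python scripts to look and compute and a shell command to move; the robot and the scene stay as the last step left them, time stands still between calls to the robot, and variables do not carry over. Pictures are saved under pics/ and viewed, and the job is handed in when it is done.

```bash
ls; mkdir -p pics
python3 - <<'E'
from rig import *
import rig,cv2,numpy as np
print(sense()); print(grasp_offset)
for n in ("scene","top"):
    p,d=capture(n); cv2.imwrite(f"pics/{n}0.png",p[:,:,::-1]); np.save(f"pics/{n}0.npy",d)
    print(n,calibration(n))
E
```

```text
pics
{'time_s': 0.0, 'joints': array([-1.33343094e+00,  3.13460878e-01,  1.49846627e+00, -3.46785117e-06,
        1.33101221e+00, -2.23403560e-01]), 'dq': array([-1.33806628e-03, -4.69290863e-04, -2.13581076e-03,  6.51969173e-04,
        1.38327388e-05, -5.03158447e-04]), 'tau': array([-1.18732933e-03, -4.12271404e+01, -2.59743083e+01, -3.03975366e-04,
        4.17719653e-03, -2.00591893e-05]), 'eef_pos': array([ 233.35572717, -469.98478238,  230.71853   ]), 'ee_rot': array([ 0.60062543,  0.37294654,  0.60130513, -0.37227961]), 'force': array([-0.34791309,  0.47762354,  0.40195374]), 'wrist_torque': array([-0.03147476, -0.00217887, -0.05623933]), 'grip_width': 0.9972534124177718}
18.700000000000003
scene {'intrinsics': array([[457.87880319,   0.        , 315.3503343 ],
       [  0.        , 457.87880319, 243.87626961],
       [  0.        ,   0.        ,   1.        ]]), 'world_from_camera': array([[-6.85287531e-01, -4.77775548e-01,  5.49646727e-01,
         1.17848338e+03],
       [ 7.28049982e-01, -4.30777950e-01,  5.33266895e-01,
         6.15331559e+02],
       [-1.80061930e-02,  7.65611444e-01,  6.43051237e-01,
         8.40663861e+02],
       [ 0.00000000e+00,  0.00000000e+00,  0.00000000e+00,
         1.00000000e+00]])}
top {'intrinsics': array([[617.6589772 ,   0.        , 314.77946859],
       [  0.        , 617.6589772 , 237.44009053],
       [  0.        ,   0.        ,   1.        ]]), 'world_from_camera': array([[ 6.74326502e-02,  9.75417693e-01, -2.09793141e-01,
         1.87235006e+02],
       [-9.97718512e-01,  6.52382456e-02, -1.73707507e-02,
        -1.70874803e+01],
       [-3.25720114e-03,  2.10485856e-01,  9.77591477e-01,
         1.65319755e+03],
       [ 0.00000000e+00,  0.00000000e+00,  0.00000000e+00,
         1.00000000e+00]])}
```

View pics/scene0.png

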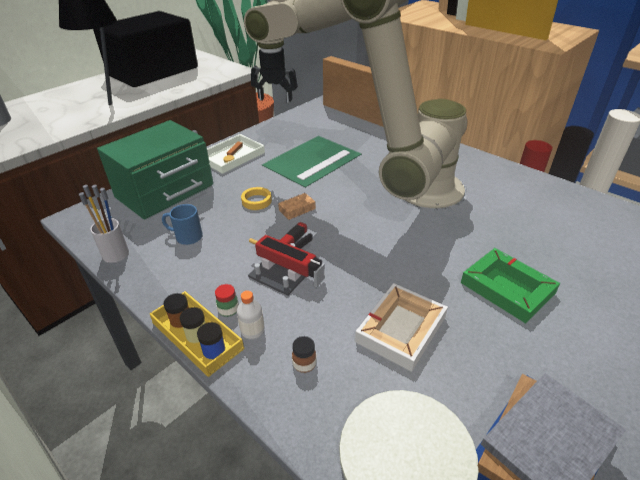

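View pics/top0.png

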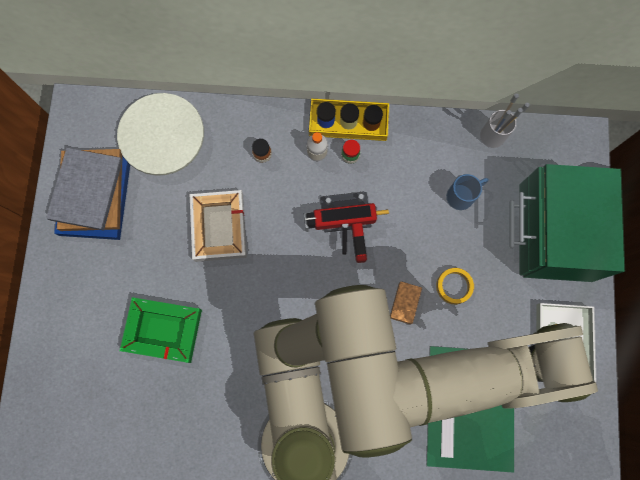

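The top view shows the gun around (345,215) with its nose to the left, about (308,218), and its grip pointing down to (361,258). The canvas is around (217,224) with its red mark on the right edge at (237,212). I'll enlarge both.

Run:
```python
import cv2
p=cv2.imread('pics/top0.png')
c=p[175:275,180:260]; cv2.imwrite('pics/c1.png',cv2.resize(c,None,fx=6,fy=6,interpolation=cv2.INTER_CUBIC))
c=p[185:275,295:395]; cv2.imwrite('pics/c2.png',cv2.resize(c,None,fx=6,fy=6,interpolation=cv2.INTER_CUBIC))
```

```text
(no output)
```

View pics/c1.png

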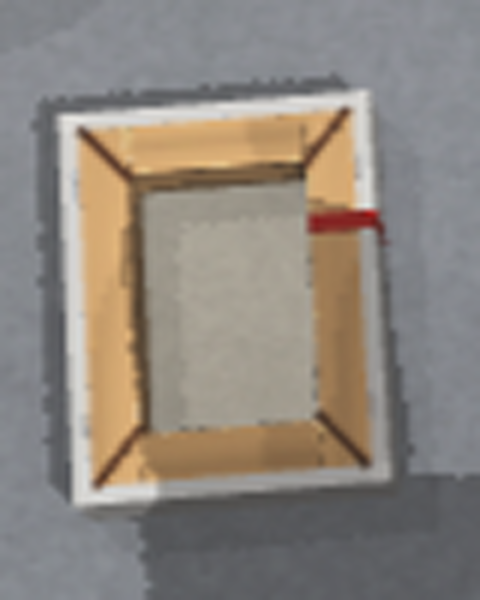

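View pics/c2.png

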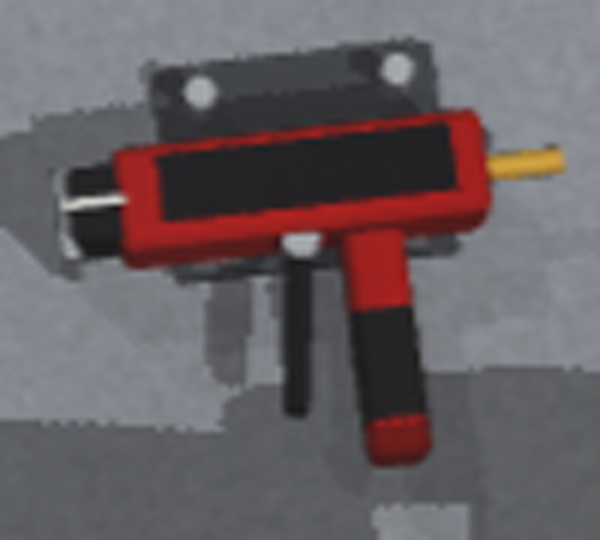

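```bash
cat > h.py <<'E'
import numpy as np,cv2
from rig import *
def px2w(n,uv,z,cal=None):
    c=cal or calibration(n);K=c['intrinsics'];T=c['world_from_camera']
    r=[]
    for u,v in np.atleast_2d(uv):
        x=(u-K[0,2])/K[0,0];y=(v-K[1,2])/K[1,1]
        if n=='wrist':
            rr=np.hypot(x,y);s=np.sin(rr)/max(rr,1e-9);d=np.array([x*s,-y*s,-np.cos(rr)])
        else: d=np.array([x,-y,-1.])
        d=T[:3,:3]@d;o=T[:3,3];t=(z-o[2])/d[2];r.append(o+t*d)
    return np.round(np.array(r),1)
def cloud(n,d,c=None):
    c=c or calibration(n);K=c['intrinsics'];T=c['world_from_camera']
    v,u=np.mgrid[:480,:640].astype(float);x=(u-K[0,2])/K[0,0];y=(v-K[1,2])/K[1,1]
    if n=='wrist':
        rr=np.hypot(x,y)+1e-9;s=np.tan(np.minimum(rr,1.5))/rr;x=x*s;y=y*s
    P=np.stack([x*d,-y*d,-d],-1)
    return P@T[:3,:3].T+T[:3,3]
E
python3 - <<'E'
from h import *
d=np.load('pics/top0.npy');P=cloud('top',d)
def rect(u0,u1,v0,v1,z0,z1):
    Q=P[v0:v1,u0:u1].reshape(-1,3);m=(Q[:,2]>z0)&(Q[:,2]<z1);Q=Q[m]
    r=cv2.minAreaRect(Q[:,:2].astype(np.float32));print(len(Q),Q[:,2].mean(),r,cv2.boxPoints(r).round(1).tolist())
print('canvas');rect(180,260,175,275,28,50)
print('gun body');rect(295,395,185,275,73,90)
print('nose+');rect(295,320,185,275,55,72)
print('grip');rect(350,375,236,275,60,75)
print('trig');rect(335,350,228,260,58,75)
f=lambda l,ox,oy:[(ox+a/6-.4,oy+b/6-.4) for a,b in l]
print('canvas corners z38 (TL,TR,)',px2w('top',f([(57,115),(370,88)],180,175),38))
print('mark top',px2w('top',f([(310,222),(378,220)],180,175),38))
print('white',px2w('top',f([(65,205),(127,198)],295,185),66))
print('trigger tip, root',px2w('top',f([(296,415),(298,255)],295,185),66))
print('grip',px2w('top',f([(350,310),(413,310),(368,462),(430,455)],295,185),69))
print(P[218-4:222,306:318:2,2].round())
for n,(u,v),z in [('jarA',(261,146),65),('glue',(317,138),120),('jarB',(351,147),65),('mug',(466,188),90),('tape',(455,285),25),('block',(406,302),30)]:
    print(n,px2w('top',(u,v),z))
E
```

```text
canvas
2220 37.602796377174805 ((552.8388671875, 278.3951416015625), (183.46929931640625, 142.75929260253906), 8.50578498840332) [[451.6000061035156, 335.3999938964844], [472.70001220703125, 194.1999969482422], [654.0999755859375, 221.39999389648438], [633.0, 362.6000061035156]]
gun body
1054 78.20735409330268 ((571.70849609375, -48.79600524902344), (177.45802307128906, 151.2713165283203), 76.17343139648438) [[477.1000061035156, -116.9000015258789], [623.9000244140625, -153.0], [666.4000244140625, 19.299999237060547], [519.5, 55.400001525878906]]
nose+
86 65.72845609712166 ((578.5228881835938, 23.335012435913086), (50.28321838378906, 39.87701416015625), 3.8292131423950195) [[552.0999755859375, 41.5], [554.7999877929688, 1.7999999523162842], [604.9000244140625, 5.099999904632568], [602.2999877929688, 44.900001525878906]]
grip
263 68.16685920167815 ((506.63995361328125, -107.9876708984375), (69.05574035644531, 28.35735511779785), 10.608625411987305) [[470.1000061035156, -100.4000015258789], [475.29998779296875, -128.3000030517578], [543.2000122070312, -115.5999984741211], [538.0, -87.6
[... 284 characters left out ...]
,TR,) [[632.2 360.7  38. ]
 [654.3 220.3  38. ]]
mark top [[590.  241.5  38. ]
 [593.  211.   38. ]]
white [[576.6  39.2  66. ]
 [581.6  12.1  66. ]]
trigger tip, root [[489.4 -67.8  66. ]
 [560.9 -64.6  66. ]]
grip [[ 537.   -88.6   69. ]
 [ 538.9 -116.1   69. ]
 [ 470.2 -100.1   69. ]
 [ 475.1 -126.7   69. ]]
[[71. 74. 72. 75. 75. 78.]
 [77. 75. 73. 78. 65. 75.]
 [73. 76. 75. 73. 79. 75.]
 [75. 75. 71. 72. 84. 79.]
 [68. 78. 79. 77. 74. 74.]
 [84. 78. 78. 75. 75. 77.]
 [71. 76. 81. 79. 79. 72.]
 [71. 74. 74. 75. 79. 76.]]
jarA [[771.9 174.1  65. ]]
glue [[783.6  22.4 120. ]]
jarB [[785.3 -70.1  65. ]]
mug [[ 682.1 -377.5   90. ]]
tape [[ 432.8 -367.7   25. ]]
block [[ 378.4 -239.1   30. ]]
```

```bash
cat >> h.py <<'E'
from scipy.spatial.transform import Rotation as R
def goto(pos,yaw_z=None):
    """print scaled row; yaw_z = world angle (rad) of jaw axis (tool z), tool x down; picks nearer of half turns"""
    s=sense();q=s['ee_rot'];Rc=R.from_quat([q[1],q[2],q[3],q[0]])
    l=Rc.inv().apply(np.array(pos)-s['eef_pos'])/300
    if yaw_z is None: w=np.zeros(3)
    else:
        best=None
        for k in (0,np.pi):
            z=np.array([np.cos(yaw_z+k),np.sin(yaw_z+k),0]);x=np.array([0,0,-1.]);y=np.cross(z,x)
            w=(Rc.inv()*R.from_matrix(np.stack([x,y,z],1))).as_rotvec()
            if best is None or np.linalg.norm(w)<np.linalg.norm(best): best=w
        w=best
    print('t',round(s['time_s'],2),'eef',s['eef_pos'].round(1),'F',s['force'].round(1),'grip',round(s['grip_width'],3),'j',s['joints'].round(2))
    print('toolz',Rc.apply([0,0,1]).round(3),'toolx',Rc.apply([1,0,0]).round(3)); print('lin',l.round(4).tolist(),'rot',(w/.5).round(4).tolist())
E
python3 -c "
from h import *
a=np.radians(98.5)
goto([574,337,231],a); goto([480,60,260],a)"
```

```text
t 0.1 eef [ 233.4 -470.   230.8] F [0.4 0.4 0.5] grip 0.999 j [-1.33  0.31  1.5   0.    1.33 -0.22]
toolz [ 0.445 -0.896 -0.001] toolx [-0.     0.001 -1.   ]
lin [0.0021, 2.2131, -1.9046] rot [0.6249, -0.0023, -0.0002]
t 0.1 eef [ 233.4 -470.   230.8] F [0.4 0.4 0.5] grip 0.999 j [-1.33  0.31  1.5   0.    1.33 -0.22]
toolz [ 0.445 -0.896 -0.001] toolx [-0.     0.001 -1.   ]
lin [-0.0956, 1.5219, -1.217] rot [0.6249, -0.0023, -0.0002]
```

```bash
python3 -m jog '[{"linear":[-0.05,0.5,-0.4],"rotation":[0.3,0,0],"grip":85},{"linear":[-0.09,1,-0.8],"rotation":[0.62,0,0],"grip":85},{"linear":[-0.09,1,-0.8],"rotation":[0.62,0,0],"grip":85},{"linear":[-0.09,1,-0.8],"rotation":[0.62,0,0],"grip":85},{"linear":[-0.09,1,-0.8],"rotation":[0.62,0,0],"grip":85},{"linear":[-0.09,1,-0.8],"rotation":[0.62,0,0],"grip":85},{"linear":[-0.09,1,-0.8],"rotation":[0.62,0,0],"grip":85},{"linear":[-0.09,1,-0.8],"rotation":[0.62,0,0],"grip":85},{"linear":[-0.09,1,-0.8],"rotation":[0.62,0,0],"grip":85},{"linear":[-0.09,1,-0.8],"rotation":[0.62,0,0],"grip":85},{"linear":[-0.09,1,-0.8],"rotation":[0.62,0,0],"grip":85},{"linear":[-0.09,1,-0.8],"rotation":[0.62,0,0],"grip":85}]' 25; python3 -c "
from h import *
a=np.radians(98.5)
goto([490,90,280],a)"
```

```text
time_s: 1.1
eef_pos: [395.3, -121.6, 258.0]
ee_rot: [0.536, 0.461, 0.537, -0.46]
force: [-0.3, -1.0, -0.1]
grip_width: 0.995
t 1.1 eef [ 395.3 -121.6  258. ] F [-0.3 -1.  -0.1] grip 0.995 j [-0.58  0.04  1.75  0.    1.35  0.83]
toolz [ 0.152 -0.988 -0.001] toolx [-0.001  0.001 -1.   ]
lin [-0.073, 0.4189, -0.6492] rot [0.0079, -0.0023, 0.0011]
```

```bash
python3 -m jog '[{"linear":[-0.07,0.42,-0.65],"rotation":[0,0,0],"grip":85},{"linear":[-0.07,0.42,-0.65],"rotation":[0,0,0],"grip":85},{"linear":[-0.07,0.42,-0.65],"rotation":[0,0,0],"grip":85},{"linear":[-0.07,0.42,-0.65],"rotation":[0,0,0],"grip":85},{"linear":[-0.07,0.42,-0.65],"rotation":[0,0,0],"grip":85},{"linear":[-0.07,0.42,-0.65],"rotation":[0,0,0],"grip":85},{"linear":[-0.07,0.42,-0.65],"rotation":[0,0,0],"grip":85},{"linear":[-0.07,0.42,-0.65],"rotation":[0,0,0],"grip":85}]'; python3 -c "
from h import *
c=calibration('wrist');print(c)
p,d=capture('wrist');cv2.imwrite('pics/w1.png',p[:,:,::-1]);np.savez('pics/w1.npz',d=d,K=c['intrinsics'],T=c['world_from_camera'])
"
```

```text
time_s: 1.77
eef_pos: [490.5, 89.6, 278.5]
ee_rot: [0.536, 0.46, 0.537, -0.461]
force: [0.1, 0.4, -0.4]
grip_width: 1.0
{'intrinsics': array([[371.64829954,   0.        , 318.48851412],
       [  0.        , 371.64829954, 236.40682541],
       [  0.        ,   0.        ,   1.        ]]), 'world_from_camera': array([[ 1.50927545e-01,  9.51605709e-01,  2.67707772e-01,
         5.57041736e+02],
       [-9.88541773e-01,  1.45960610e-01,  3.84793968e-02,
         1.00128594e+02],
       [-2.45757611e-03, -2.70447917e-01,  9.62731471e-01,
         4.21156297e+02],
       [ 0.00000000e+00,  0.00000000e+00,  0.00000000e+00,
         1.00000000e+00]])}
```

View pics/w1.png

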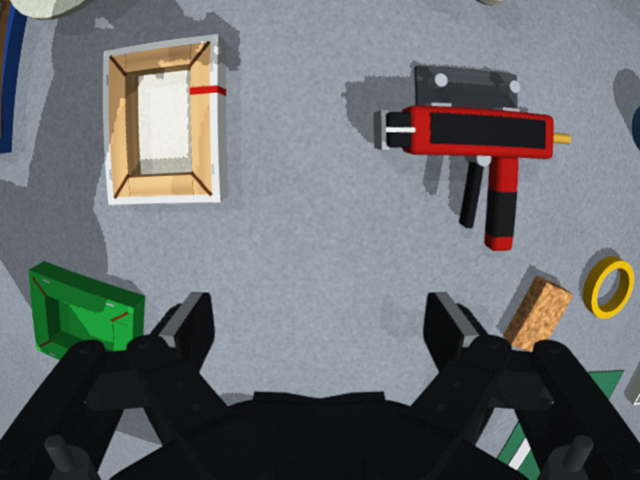

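The wrist view shows the canvas at (165,120) with the mark at (207,90), and the gun with its nose at (381,130), white line at (400,130), trigger at (470,195) and grip at (500,200). I'll enlarge and measure.

Run:
```python
import cv2
p=cv2.imread('pics/w1.png')
cv2.imwrite('pics/w1a.png',cv2.resize(p[25:215,95:245],None,fx=3.15,fy=3.15,interpolation=cv2.INTER_CUBIC))
cv2.imwrite('pics/w1b.png',cv2.resize(p[95:255,365:565],None,fx=3.6,fy=3.6,interpolation=cv2.INTER_CUBIC))
from h import *
z=np.load('pics/w1.npz');c=dict(intrinsics=z['K'],world_from_camera=z['T']);P=cloud('wrist',z['d'],c)
def rect(n,u0,u1,v0,v1,z0,z1):
    Q=P[v0:v1,u0:u1].reshape(-1,3);m=(Q[:,2]>z0)&(Q[:,2]<z1);Q=Q[m]
    r=cv2.minAreaRect(Q[:,:2].astype(np.float32));print(n,len(Q),Q[:,2].mean().round(1),np.round(r[0],1),np.round(r[1],1),round(r[2],2),cv2.boxPoints(r).round(1).tolist())
rect('canvas',95,245,25,215,34,46)
rect('body',405,560,100,165,74,90)
rect('nose',375,412,105,155,50,74)
rect('grip',480,525,170,255,62,76)
rect('trig',455,487,166,235,58,74)
```

```text
canvas 11708 38.5 [551.8 278.2] [181.5 142.7] 8.4 [[451.6000061035156, 335.6000061035156], [472.5, 194.39999389648438], [652.0, 220.89999389648438], [631.2000122070312, 362.1000061035156]]
body 6580 77.7 [589.7 -60.6] [ 49.2 169. ] 10.56 [[550.0, 17.899999618530273], [581.0, -148.1999969482422], [629.4000244140625, -139.1999969482422], [598.4000244140625, 27.0]]
nose 532 64.7 [574.3  28.4] [47.1 30.2] 11.34 [[548.2000122070312, 38.599998474121094], [554.2000122070312, 9.0], [600.4000244140625, 18.299999237060547], [594.4000244140625, 47.900001525878906]]
grip 1905 68.1 [513.9 -97.5] [89.5 45.3] 13.1 [[465.20001220703125, -85.5999984741211], [475.3999938964844, -129.6999969482422], [562.5, -109.4000015258789], [552.2999877929688, -65.30000305175781]]
trig 715 64.7 [523.8 -65.4] [67.2 11.9] 2.46 [[489.8999938964844, -60.900001525878906], [490.5, -72.80000305175781], [557.5999755859375, -69.9000015258789], [557.0, -58.0]]
```

View pics/w1a.png

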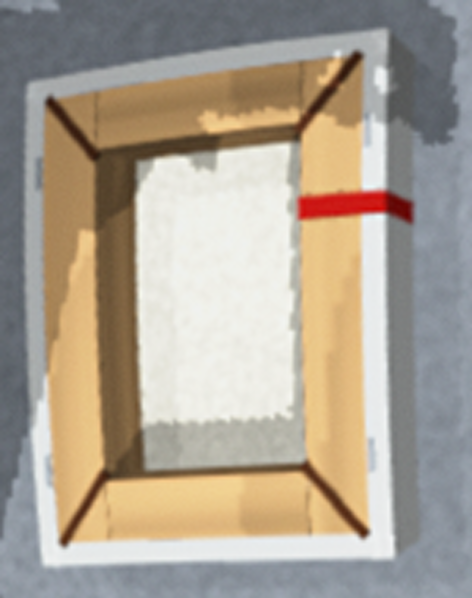

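View pics/w1b.png

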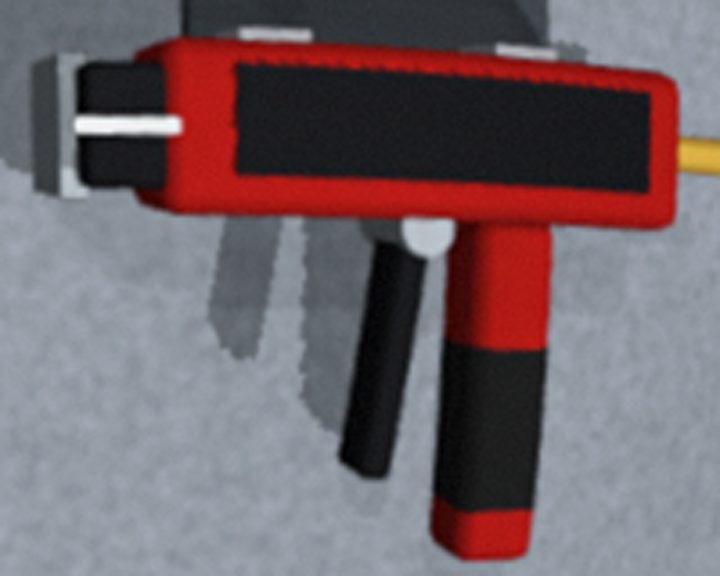

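Run:
```python
from h import *
z=np.load('pics/w1.npz');c=dict(intrinsics=z['K'],world_from_camera=z['T'])
b=lambda l:[(365+(a+.5)/3.6-.5,95+(q+.5)/3.6-.5) for a,q in l]
a_=lambda l:[(95+(a+.5)/3.15-.5,25+(q+.5)/3.15-.5) for a,q in l]
N=px2w('wrist',b([(57,55),(61,197)]),62,c);print('nose top edge',N,N.mean(0))
print('nose bottom edge z10',px2w('wrist',b([(33,60),(33,192)]),10,c))
print('white line z~66',px2w('wrist',b([(75,126),(181,125)]),66,c))
print('mark top-outer z38',px2w('wrist',a_([(387,195),(387,211),(300,198),(300,218)]),38,c))
print('canvas corners z38',px2w('wrist',a_([(388,30),(395,560),(42,566),(27,83)]),38,c))
print('grip end z69',px2w('wrist',b([(432,510),(530,510),(440,350),(546,350)]),69,c))
print('trig outer z66',px2w('wrist',b([(374,245),(341,455),(390,475)]),66,c))
```

```text
nose top edge [[590.6  46.1  62. ]
 [552.8  38.7  62. ]] [571.7  42.4  62. ]
nose bottom edge z10 [[592.6  45.3  10. ]
 [552.2  38.6  10. ]]
white line z~66 [[572.3  38.8  66. ]
 [578.2  10.3  66. ]]
mark top-outer z38 [[594.2 212.7  38. ]
 [588.8 211.9  38. ]
 [591.  243.3  38. ]
 [584.2 242.3  38. ]]
canvas corners z38 [[651.3 221.8  38. ]
 [471.9 194.9  38. ]
 [451.7 335.3  38. ]
 [631.  361.5  38. ]]
grip end z69 [[ 485.8  -87.1   69. ]
 [ 491.  -120.8   69. ]
 [ 532.1  -77.3   69. ]
 [ 538.9 -112.7   69. ]]
trig outer z66 [[557.1 -51.4  66. ]
 [496.5 -55.   66. ]
 [493.3 -72.   66. ]]
```

```bash
python3 -c "
from h import *
a=np.radians(98.45)
goto([573.4,337,110],a)"
```

```text
t 1.82 eef [490.3  88.9 278.5] F [-0.4 -0.4 -0.2] grip 0.997 j [-0.06  0.22  1.49  0.    1.43  1.36]
toolz [ 0.151 -0.989 -0.001] toolx [-0.002  0.001 -1.   ]
lin [0.5618, 0.3996, -0.7753] rot [0.0074, -0.0019, 0.0037]
```

```bash
python3 -m jog '[{"linear":[0.56,0.4,-0.775],"rotation":[0.007,0,0.004],"grip":85},{"linear":[0.56,0.4,-0.775],"rotation":[0.007,0,0.004],"grip":85},{"linear":[0.56,0.4,-0.775],"rotation":[0.007,0,0.004],"grip":85},{"linear":[0.56,0.4,-0.775],"rotation":[0.007,0,0.004],"grip":85},{"linear":[0.56,0.4,-0.775],"rotation":[0.007,0,0.004],"grip":85},{"linear":[0.56,0.4,-0.775],"rotation":[0.007,0,0.004],"grip":85},{"linear":[0.56,0.4,-0.775],"rotation":[0.007,0,0.004],"grip":85},{"linear":[0.56,0.4,-0.775],"rotation":[0.007,0,0.004],"grip":85},{"linear":[0.56,0.4,-0.775],"rotation":[0.007,0,0.004],"grip":85},{"linear":[0.56,0.4,-0.775],"rotation":[0.007,0,0.004],"grip":85},{"linear":[0.56,0.4,-0.775],"rotation":[0.007,0,0.004],"grip":85}]'; python3 -c "
from h import *
a=np.radians(98.45)
goto([573.4,337,9],a)
p,d=capture('wrist');cv2.imwrite('pics/w2.png',p[:,:,::-1])"
```

```text
time_s: 2.73
eef_pos: [574.4, 334.8, 111.4]
ee_rot: [0.535, 0.463, 0.535, -0.462]
force: [0.0, -1.2, -0.5]
grip_width: 0.993
t 2.73 eef [574.4 334.8 111.4] F [ 0.  -1.2 -0.5] grip 0.993 j [0.35 0.72 1.17 0.   1.24 1.78]
toolz [ 0.145 -0.989 -0.001] toolx [ 0.001  0.001 -1.   ]
lin [0.3413, -0.0026, -0.0074] rot [-0.0043, -0.0015, -0.002]
```

View pics/w2.png

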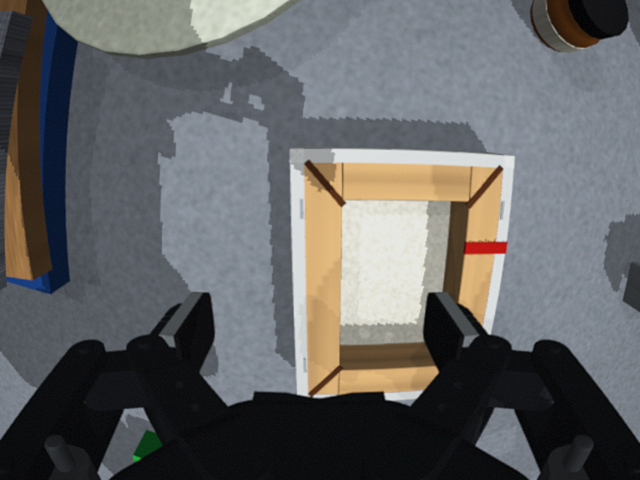

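The fingers at (200,320) and (440,320) straddle the +y bar, and the inner one is over the opening. Next I descend and close.

```bash
python3 -m jog '[{"linear":[0.1,0,-0.007],"rotation":[0,0,0],"grip":85},{"linear":[0.2,0,-0.007],"rotation":[0,0,0],"grip":85},{"linear":[0.28,0,-0.007],"rotation":[0,0,0],"grip":85},{"linear":[0.32,0,-0.007],"rotation":[0,0,0],"grip":85},{"linear":[0.338,0,-0.007],"rotation":[0,0,0],"grip":85},{"linear":[0.338,0,-0.007],"rotation":[0,0,0],"grip":85},{"linear":[0.338,0,-0.007],"rotation":[0,0,0],"grip":60},{"linear":[0.338,0,-0.007],"rotation":[0,0,0],"grip":50},{"linear":[0.338,0,-0.007],"rotation":[0,0,0],"grip":42}]' 20; python3 -c "
from h import *
a=np.radians(98.45)
goto([573.4,337,9],a)
p,d=capture('wrist');cv2.imwrite('pics/w3.png',p[:,:,::-1])"
```

```text
time_s: 3.53
eef_pos: [575.0, 337.4, 12.0]
ee_rot: [0.536, 0.464, 0.534, -0.461]
force: [0.6, -0.4, 0.2]
grip_width: 0.595
t 3.53 eef [575.  337.4  12. ] F [ 0.6 -0.4  0.2] grip 0.595 j [0.36 0.84 1.24 0.   1.06 1.78]
toolz [ 0.145 -0.989 -0.001] toolx [ 0.004  0.002 -1.   ]
lin [0.01, -0.0055, 0.0006] rot [-0.0042, -0.0029, -0.0081]
```

View pics/w3.png

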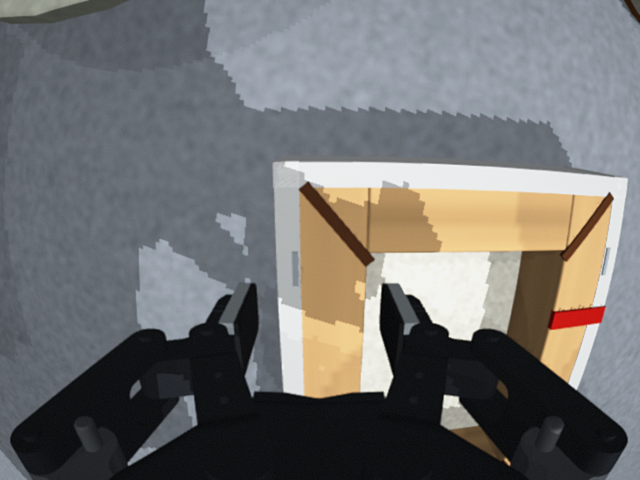

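The bar sits centred between the fingers, so I close gently.

```bash
python3 -m jog '[{"linear":[0.008,0,0],"rotation":[0,0,0],"grip":40},{"linear":[0.008,0,0],"rotation":[0,0,0],"grip":34},{"linear":[0.008,0,0],"rotation":[0,0,0],"grip":28},{"linear":[0.008,0,0],"rotation":[0,0,0],"grip":24},{"linear":[0.008,0,0],"rotation":[0,0,0],"grip":22},{"linear":[0.008,0,0],"rotation":[0,0,0],"grip":22},{"linear":[0.008,0,0],"rotation":[0,0,0],"grip":22}]' 20; python3 -c "
from h import *
z=np.array([0,0,0])
s=sense(); print(s['grip_width']*85.4)
p,d=capture('top');cv2.imwrite('pics/t3.png',p[160:300,150:380,::-1].repeat(3,0).repeat(3,1))
g=np.radians(10.6)
P=cloud('top',d);Q=P[165:285,170:275].reshape(-1,3);Q=Q[(Q[:,2]>30)&(Q[:,2]<46)];print(cv2.minAreaRect(Q[:,:2].astype(np.float32)))
goto(s['eef_pos'],np.radians(100.6))"
```

```text
time_s: 4.17
eef_pos: [575.0, 337.3, 9.5]
ee_rot: [0.536, 0.464, 0.534, -0.461]
force: [-0.5, -2.1, 3.1]
grip_width: 0.348
29.753269420104775
((607.176025390625, 284.2211608886719), (317.38092041015625, 150.2666015625), 30.868452072143555)
t 4.22 eef [575.  337.3   9.5] F [ 0.2 -1.9  3.3] grip 0.349 j [0.36 0.84 1.24 0.   1.06 1.78]
toolz [ 0.145 -0.989 -0.001] toolx [ 0.004  0.002 -1.   ]
lin [-0.0001, 0.0, -0.0001] rot [-0.079, -0.0022, -0.0078]
```

View pics/t3.png

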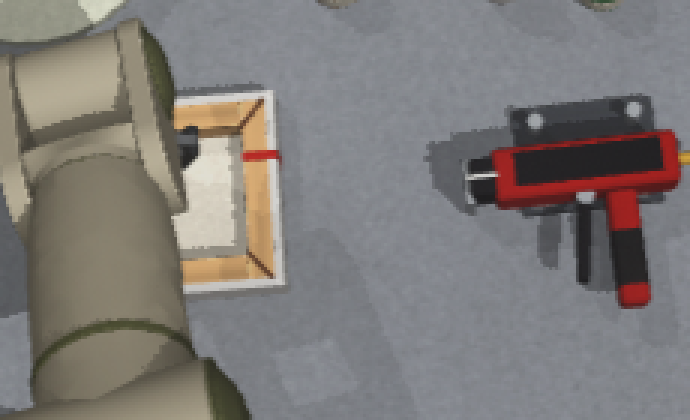

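```bash
python3 -c "
from h import *
goto([547.9,177.6,9.5],np.radians(100.6))"
```

```text
t 4.22 eef [575.  337.3   9.5] F [ 0.2 -1.9  3.3] grip 0.349 j [0.36 0.84 1.24 0.   1.06 1.78]
toolz [ 0.145 -0.989 -0.001] toolx [ 0.004  0.002 -1.   ]
lin [-0.0014, -0.1665, 0.5137] rot [-0.079, -0.0022, -0.0078]
```

```bash
python3 -m jog '[{"linear":[0,-0.005,0.015],"rotation":[0,0,0],"grip":22},{"linear":[0,-0.015,0.045],"rotation":[-0.01,0,0],"grip":22},{"linear":[0,-0.026,0.08],"rotation":[-0.015,0,0],"grip":22},{"linear":[0,-0.039,0.12],"rotation":[-0.02,0,0],"grip":22},{"linear":[0,-0.052,0.16],"rotation":[-0.025,0,0],"grip":22},{"linear":[0,-0.065,0.2],"rotation":[-0.03,0,0],"grip":22},{"linear":[0,-0.078,0.24],"rotation":[-0.035,0,0],"grip":22},{"linear":[0,-0.091,0.28],"rotation":[-0.04,0,0],"grip":22},{"linear":[0,-0.104,0.32],"rotation":[-0.05,0,0],"grip":22},{"linear":[-0.001,-0.117,0.36],"rotation":[-0.055,0,0],"grip":22},{"linear":[-0.001,-0.13,0.4],"rotation":[-0.06,0,0],"grip":22},{"linear":[-0.001,-0.143,0.44],"rotation":[-0.07,0,0],"grip":22},{"linear":[-0.001,-0.154,0.475],"rotation":[-0.079,0,0],"grip":22},{"linear":[-0.001,-0.162,0.5],"rotation":[-0.079,0,0],"grip":22},{"linear":[-0.001,-0.166,0.514],"rotation":[-0.079,0,0],"grip":22},{"linear":[-0.001,-0.166,0.514],"rotation":[-0.079,0,0],"grip":22},{"linear":[-0.001,-0.166,0.514],"rotation":[-0.079,0,0],"grip":22}]'; python3 -c "
from h import *
goto([550.1,165.8,9.5],np.radians(100.6))
p,d=capture('wrist');cv2.imwrite('pics/w4.png',p[:,:,::-1])
p,d=capture('top');cv2.imwrite('pics/t4.png',p[150:290,200:400,::-1].repeat(4,0).repeat(4,1))
p,d=capture('scene');cv2.imwrite('pics/s4.png',p[200:380,220:460,::-1].repeat(3,0).repeat(3,1))
"
```

```text
time_s: 5.63
eef_pos: [548.0, 176.8, 9.4]
ee_rot: [0.545, 0.453, 0.543, -0.451]
force: [-1.6, -4.2, 4.9]
grip_width: 0.35
t 5.63 eef [548.  176.8   9.4] F [-1.6 -4.2  4.9] grip 0.35 j [0.11 0.68 1.56 0.   0.9  1.49]
toolz [ 0.184 -0.983  0.   ] toolx [ 0.003  0.001 -1.   ]
lin [-0.0002, 0.0, 0.0372] rot [0.0001, 0.0001, -0.0064]
```

View pics/w4.png

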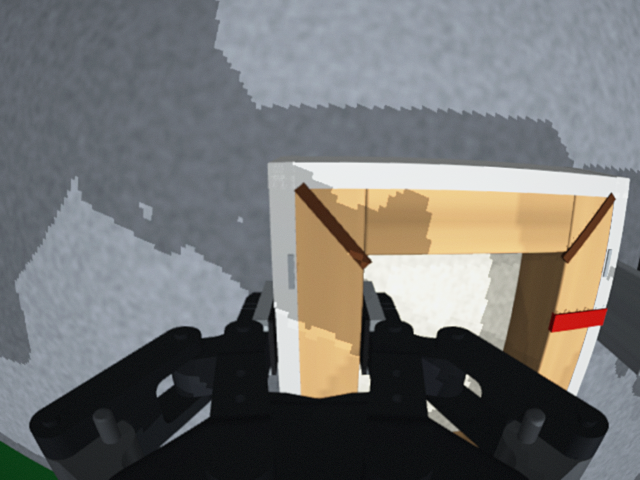

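View pics/t4.png

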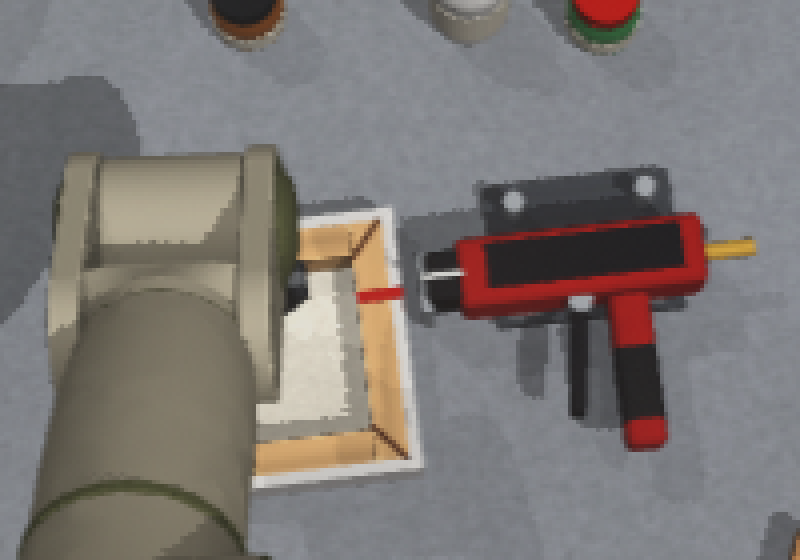

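View pics/s4.png

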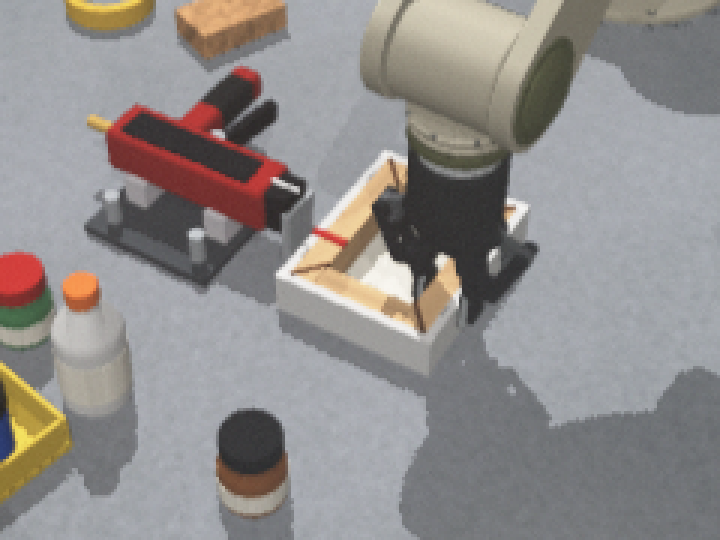

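The canvas is just short of the nose, with the mark at (403,294) and the nose line at (424,275) in the top crop. I'll check the lateral offset.

Run:
```python
from h import *
f=lambda l:[(200+a/4-.5,150+b/4-.5) for a,b in l]
m=px2w('top',f([(358,297),(402,294)]),38);w=px2w('top',f([(424,275),(462,272)]),66)
c=px2w('top',f([(390,208),(412,468)]),38)
e=np.array([.983,.184]);n=np.array([-.184,.983])
print(m,w,c)
print('lateral',[(q[:2]@e).round(1) for q in m],[(q[:2]@e).round(1) for q in w],'y',[(q[:2]@n).round(1) for q in m],[(q[:2]@n).round(1) for q in w])
print('est nose',np.array([571.5,42.6])@e,np.array([571.5,42.6])@n)
```

```text
[[566.8  83.3  38. ]
 [570.8  53.9  38. ]] [[578.   39.1  66. ]
 [581.8  14.2  66. ]] [[630.   66.4  38. ]
 [453.1  38.8  38. ]]
lateral [np.float64(572.5), np.float64(571.0)] [np.float64(575.4), np.float64(574.5)] y [np.float64(-22.4), np.float64(-52.0)] [np.float64(-67.9), np.float64(-93.1)]
est nose 569.6229 -63.280199999999994
```

```bash
python3 -m jog '[{"linear":[0,0.001,0.004],"rotation":[0,0,0],"grip":22},{"linear":[0,0.002,0.008],"rotation":[0,0,0],"grip":22},{"linear":[0,0.003,0.012],"rotation":[0,0,0],"grip":22},{"linear":[0,0.003,0.016],"rotation":[0,0,0],"grip":22},{"linear":[0,0.003,0.02],"rotation":[0,0,0],"grip":22},{"linear":[0,0.003,0.024],"rotation":[0,0,0],"grip":22},{"linear":[0,0.003,0.027],"rotation":[0,0,0],"grip":22}]'; python3 -m jog '[{"linear":[0,0,0.002],"rotation":[0,0,0],"grip":22},{"linear":[0,0,0.004],"rotation":[0,0,0],"grip":22}]';python3 -m jog '[{"linear":[0,0,0.002],"rotation":[0,0,0],"grip":22},{"linear":[0,0,0.004],"rotation":[0,0,0],"grip":22}]'
```

```text
time_s: 6.37
eef_pos: [550.6, 169.6, 9.4]
ee_rot: [0.545, 0.453, 0.543, -0.45]
force: [-0.8, 3.5, 3.6]
grip_width: 0.348
time_s: 6.53
eef_pos: [550.9, 168.3, 9.4]
ee_rot: [0.545, 0.453, 0.543, -0.45]
force: [-0.5, 5.1, 2.3]
grip_width: 0.345
time_s: 6.7
eef_pos: [551.2, 167.1, 9.4]
ee_rot: [0.545, 0.453, 0.543, -0.45]
force: [-0.6, 4.1, 3.7]
grip_width: 0.349
```

```bash
for i in 1; do python3 -m jog '[{"linear":[0,0,0.002],"rotation":[0,0,0],"grip":22},{"linear":[0,0,0.003],"rotation":[0,0,0],"grip":22}]' ; done; python3 -c "
from h import *
goto([550.1,165.8,9.5],np.radians(100.6))
p,d=capture('scene');cv2.imwrite('pics/s5.png',cv2.resize(p[240:320,280:380,::-1],None,fx=7,fy=7,interpolation=cv2.INTER_CUBIC))
"
```

```text
time_s: 6.87
eef_pos: [551.3, 166.1, 9.5]
ee_rot: [0.545, 0.453, 0.543, -0.45]
force: [-1.0, 3.9, 2.9]
grip_width: 0.348
t 6.87 eef [551.3 166.1   9.5] F [-1.   3.9  2.9] grip 0.348 j [0.09 0.68 1.56 0.   0.9  1.47]
toolz [ 0.184 -0.983 -0.001] toolx [ 0.004  0.001 -1.   ]
lin [-0.0002, -0.0043, 0.0003] rot [0.0004, -0.0013, -0.0085]
```

View pics/s5.png

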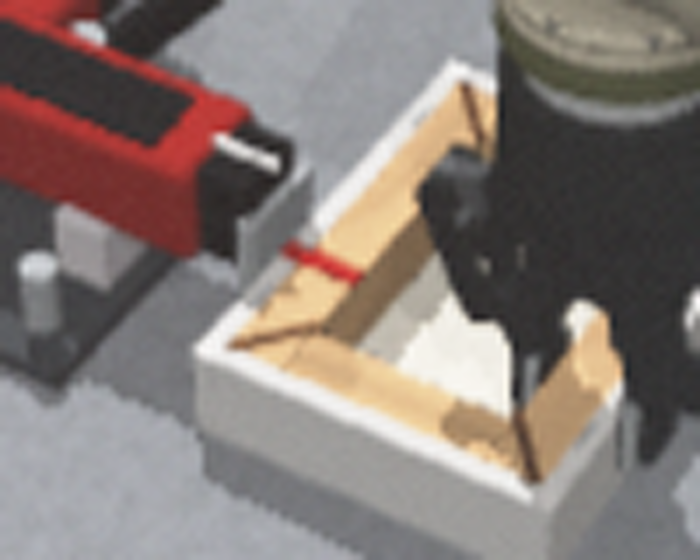

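The nose now nearly covers the canvas edge, with the mark at (290,252) next to the nose's middle. I'll continue in sub-millimetre steps and watch the force.

```bash
J='x'; python3 -m jog '[{"linear":[0,0,0.002],"rotation":[0,0,0],"grip":22},{"linear":[0,0,0.003],"rotation":[0,0,0],"grip":22}]'; python3 -m jog '[{"linear":[0,0,0.002],"rotation":[0,0,0],"grip":22},{"linear":[0,0,0.003],"rotation":[0,0,0],"grip":22}]'
```

```text
time_s: 7.08
eef_pos: [551.5, 165.1, 9.4]
ee_rot: [0.545, 0.453, 0.543, -0.45]
force: [-1.4, 4.7, 4.0]
grip_width: 0.346
time_s: 7.25
eef_pos: [551.5, 165.0, 9.4]
ee_rot: [0.545, 0.453, 0.544, -0.45]
force: [-0.7, 11.8, 4.2]
grip_width: 0.349
```

Contact at y=165.0: the force rose by about 7 N. I hold, then open slowly.

```bash
python3 -m jog '[{"linear":[0,0,0],"rotation":[0,0,0],"grip":22},{"linear":[0,0,0],"rotation":[0,0,0],"grip":22},{"linear":[0,0,0],"rotation":[0,0,0],"grip":28},{"linear":[0,0,0],"rotation":[0,0,0],"grip":31},{"linear":[0,0,0],"rotation":[0,0,0],"grip":34},{"linear":[0,0,0],"rotation":[0,0,0],"grip":38},{"linear":[0,0,0],"rotation":[0,0,0],"grip":44},{"linear":[0,0,0],"rotation":[0,0,0],"grip":52},{"linear":[0,0,0],"rotation":[0,0,0],"grip":62},{"linear":[0,0,0],"rotation":[0,0,0],"grip":72},{"linear":[0,0,0],"rotation":[0,0,0],"grip":72}]'; python3 -c "
from h import *
goto([550.1,165.8,9.5],np.radians(100.6))"
```

```text
time_s: 8.17
eef_pos: [551.5, 164.9, 9.4]
ee_rot: [0.545, 0.453, 0.544, -0.45]
force: [0.1, -0.0, 0.0]
grip_width: 0.839
t 8.17 eef [551.5 164.9   9.4] F [ 0.1 -0.   0. ] grip 0.839 j [0.09 0.68 1.56 0.   0.89 1.47]
toolz [ 0.184 -0.983 -0.002] toolx [ 0.004  0.003 -1.   ]
lin [-0.0002, -0.0042, -0.0037] rot [0.0002, -0.0035, -0.0087]
```

```bash
python3 -m jog '[{"linear":[-0.03,0,0],"rotation":[0,0,0],"grip":72},{"linear":[-0.1,0,0],"rotation":[0,0,0],"grip":72},{"linear":[-0.2,0,0],"rotation":[0,0,0],"grip":72},{"linear":[-0.32,0,0],"rotation":[0,0,0],"grip":85},{"linear":[-0.44,-0.02,0.04],"rotation":[0,0,0],"grip":85},{"linear":[-0.56,-0.06,0.1],"rotation":[0,0,0],"grip":85},{"linear":[-0.66,-0.12,0.2],"rotation":[0,0,0],"grip":85},{"linear":[-0.74,-0.16,0.3],"rotation":[0,0,0],"grip":85},{"linear":[-0.74,-0.16,0.4],"rotation":[0,0,0],"grip":85},{"linear":[-0.74,-0.16,0.5],"rotation":[0,0,0],"grip":85},{"linear":[-0.74,-0.16,0.5],"rotation":[0,0,0],"grip":85},{"linear":[-0.74,-0.16,0.5],"rotation":[0,0,0],"grip":85}]'; python3 -c "
from h import *
goto([550.1,165.8,9.5],np.radians(100.6))
c=calibration('wrist')
p,d=capture('wrist');cv2.imwrite('pics/w6.png',p[:,:,::-1]);np.savez('pics/w6.npz',d=d,K=c['intrinsics'],T=c['world_from_camera'])
p,d=capture('top');cv2.imwrite('pics/t6.png',p[150:290,200:400,::-1].repeat(4,0).repeat(4,1))
"
```

```text
time_s: 9.17
eef_pos: [531.1, 7.1, 231.5]
ee_rot: [0.544, 0.454, 0.543, -0.451]
force: [-0.1, 0.7, -0.4]
grip_width: 0.995
t 9.17 eef [531.1   7.1 231.5] F [-0.1  0.7 -0.4] grip 0.995 j [-0.21  0.32  1.48  0.    1.33  1.18]
toolz [ 0.182 -0.983 -0.002] toolx [ 0.005  0.003 -1.   ]
lin [0.7417, 0.1549, -0.5076] rot [-0.0045, -0.0033, -0.0098]
```

View pics/w6.png

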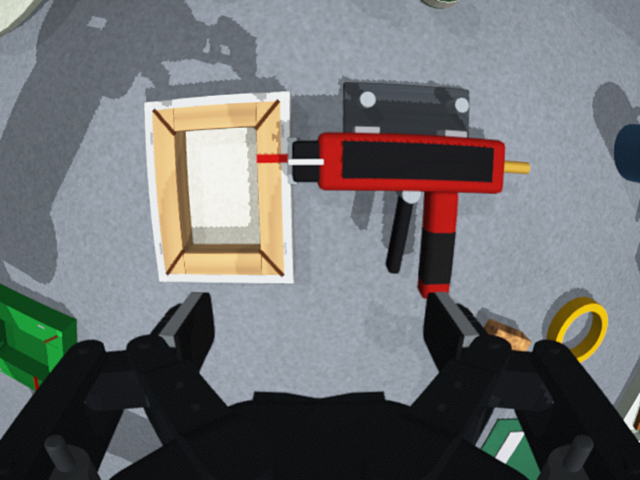

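View pics/t6.png

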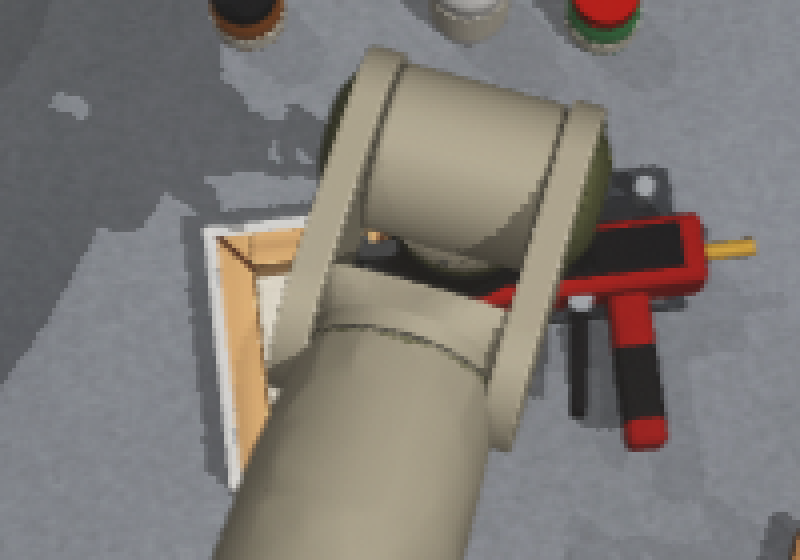

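The wrist view shows the mark at (258–288,158) lined up with the white line at (290–323,161), and the canvas edge touching the nose. Next I put numbers on it.

Run:
```python
from h import *
p=cv2.imread('pics/w6.png')
cv2.imwrite('pics/w6a.png',cv2.resize(p[80:300,245:465],None,fx=2.7,fy=2.7,interpolation=cv2.INTER_CUBIC))
z=np.load('pics/w6.npz');c=dict(intrinsics=z['K'],world_from_camera=z['T']);P=cloud('wrist',z['d'],c)
def rect(n,u0,u1,v0,v1,z0,z1):
    Q=P[v0:v1,u0:u1].reshape(-1,3);m=(Q[:,2]>z0)&(Q[:,2]<z1);Q=Q[m]
    r=cv2.minAreaRect(Q[:,:2].astype(np.float32));print(n,len(Q),np.round(r[0],1),np.round(r[1],1),round(r[2],2),cv2.boxPoints(r).round(1).tolist())
rect('canvas',135,292,85,290,34,44)
rect('body',318,510,125,198,74,90)
rect('gripend',415,462,228,302,60,76)
rect('trig',383,413,200,275,58,74)
e=np.array([.983,.184]);n=np.array([-.184,.983])
m=px2w('wrist',[(258,158.5),(288,158.5)],38,c);w=px2w('wrist',[(290,161.3),(323,161.8)],66,c)
for q in np.vstack([m,w]): print(q,q[:2]@e,q[:2]@n)
```

```text
canvas 16206 [530.6 106.3] [181.7 142.1] 10.75 [[428.20001220703125, 159.1999969482422], [454.70001220703125, 19.5], [633.0999755859375, 53.400001525878906], [606.5999755859375, 193.0]]
body 10055 [592.1 -62.8] [ 46.3 162.9] 10.45 [[554.5999755859375, 13.100000381469727], [584.0999755859375, -147.10000610351562], [629.5999755859375, -138.6999969482422], [600.0999755859375, 21.5]]
gripend 1953 [ 507.7 -107.2] [68.7 29. ] 10.95 [[471.20001220703125, -99.5], [476.70001220703125, -127.9000015258789], [544.0999755859375, -114.9000015258789], [538.5999755859375, -86.4000015258789]]
trig 996 [525.2 -65.9] [70.  11.8] 2.86 [[490.0, -61.79999923706055], [490.6000061035156, -73.5999984741211], [560.5, -70.0999984741211], [559.9000244140625, -58.29999923706055]]
[567.7  71.1  38. ] 571.1315000000001 -34.56550000000001
[572.2  44.   38. ] 570.5686000000001 -62.0328
[572.2  39.9  66. ] 569.8142 -66.0631
[576.6  13.   66. ] 569.1898000000001 -93.31540000000001
```

View pics/w6a.png

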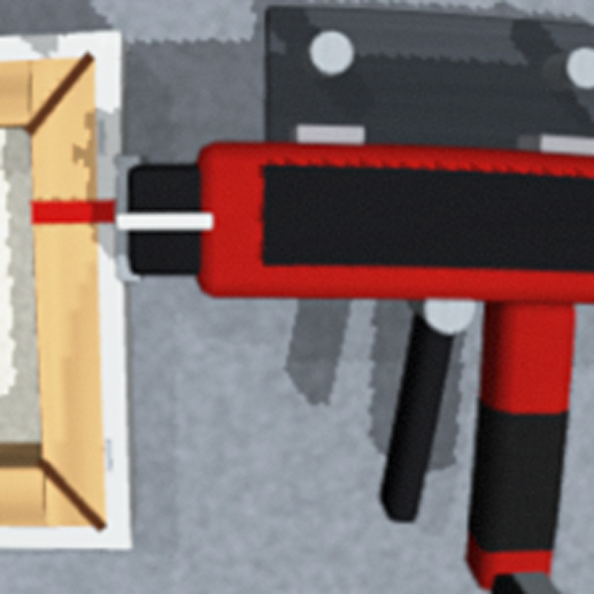

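The mark is about 1 mm off sideways and the yaw matches within 0.3°. Next, the trigger.

```bash
python3 -c "
from h import *
goto([521.1,-95.8,130],np.radians(100.6))"
```

```text
t 9.27 eef [530.9   8.7 231.2] F [-0.2  0.2 -0.1] grip 0.992 j [-0.21  0.32  1.48  0.    1.33  1.18]
toolz [ 0.184 -0.983 -0.002] toolx [ 0.004  0.003 -1.   ]
lin [0.3363, -0.0978, 0.337] rot [0.0008, -0.004, -0.0089]
```

```bash
python3 -m jog '[{"linear":[0.1,-0.05,0.12],"rotation":[0,0,-0.004],"grip":85},{"linear":[0.2,-0.098,0.24],"rotation":[0,-0.004,-0.009],"grip":85},{"linear":[0.3,-0.098,0.337],"rotation":[0,-0.004,-0.009],"grip":85},{"linear":[0.336,-0.098,0.337],"rotation":[0,-0.004,-0.009],"grip":85},{"linear":[0.336,-0.098,0.337],"rotation":[0,-0.004,-0.009],"grip":85},{"linear":[0.336,-0.098,0.337],"rotation":[0,-0.004,-0.009],"grip":85},{"linear":[0.336,-0.098,0.337],"rotation":[0,-0.004,-0.009],"grip":85}]'; python3 -c "
from h import *
goto([521.1,-95.8,33],np.radians(100.6))
p,d=capture('wrist');cv2.imwrite('pics/w7.png',p[:,:,::-1])"
```

```text
time_s: 9.85
eef_pos: [521.7, -94.6, 131.5]
ee_rot: [0.545, 0.451, 0.544, -0.451]
force: [0.0, 0.2, 0.4]
grip_width: 0.992
t 9.85 eef [521.7 -94.6 131.5] F [0.  0.2 0.4] grip 0.992 j [-0.4   0.42  1.62  0.    1.1   0.98]
toolz [ 0.186 -0.983  0.001] toolx [ 0.002 -0.    -1.   ]
lin [0.3283, -0.0032, 0.0034] rot [0.0041, 0.0015, -0.003]
```

View pics/w7.png

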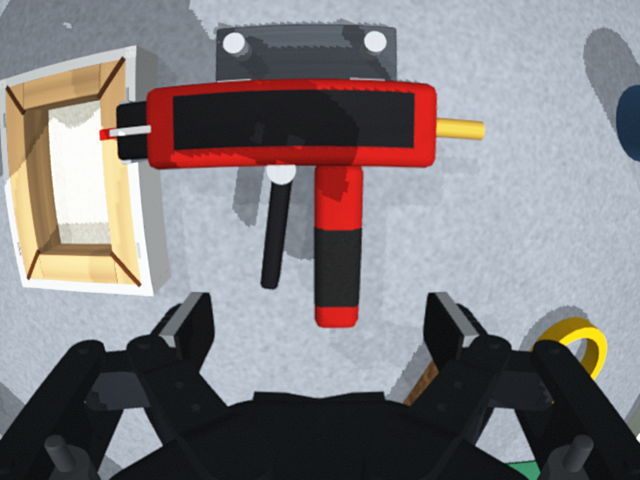

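The fingers straddle the trigger (275,235) and the grip (338,245). I descend in two stages.

```bash
python3 -m jog '[{"linear":[0.06,-0.003,0.003],"rotation":[0.004,0,-0.003],"grip":85},{"linear":[0.12,-0.003,0.003],"rotation":[0.004,0,-0.003],"grip":85},{"linear":[0.18,-0.003,0.003],"rotation":[0.004,0,-0.003],"grip":85},{"linear":[0.18,-0.003,0.003],"rotation":[0.004,0,-0.003],"grip":85},{"linear":[0.18,-0.003,0.003],"rotation":[0.004,0,-0.003],"grip":85}]'; python3 -c "
from h import *
goto([521.1,-95.8,33],np.radians(100.6))
p,d=capture('wrist');cv2.imwrite('pics/w8.png',p[:,:,::-1])"
```

```text
time_s: 10.32
eef_pos: [521.6, -95.0, 78.7]
ee_rot: [0.545, 0.451, 0.544, -0.451]
force: [-0.2, -1.0, -0.2]
grip_width: 0.995
t 10.32 eef [521.6 -95.   78.7] F [-0.2 -1.  -0.2] grip 0.995 j [-0.4   0.49  1.67 -0.    0.98  0.98]
toolz [ 0.185 -0.983  0.001] toolx [ 0.001 -0.001 -1.   ]
lin [0.1522, -0.0022, 0.0022] rot [0.0031, 0.0029, -0.0021]
```

View pics/w8.png

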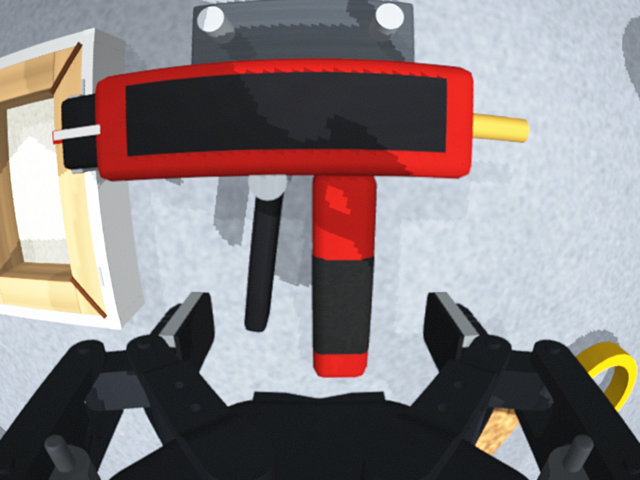

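```bash
python3 -m jog '[{"linear":[0.05,-0.002,0.002],"rotation":[0.003,0,0],"grip":85},{"linear":[0.1,-0.002,0.002],"rotation":[0.003,0,0],"grip":85},{"linear":[0.14,-0.002,0.002],"rotation":[0.003,0,0],"grip":85},{"linear":[0.152,-0.002,0.002],"rotation":[0.003,0,0],"grip":85},{"linear":[0.152,-0.002,0.002],"rotation":[0.003,0,0],"grip":85},{"linear":[0.152,-0.002,0.002],"rotation":[0.003,0,0],"grip":85}]'; python3 -c "
from h import *
goto([521.1,-95.8,33],np.radians(100.6))
p,d=capture('wrist');cv2.imwrite('pics/w9.png',p[:,:,::-1])"
```

```text
time_s: 10.87
eef_pos: [522.4, -96.2, 35.0]
ee_rot: [0.546, 0.452, 0.542, -0.451]
force: [0.7, -0.3, 0.3]
grip_width: 0.995
t 10.87 eef [522.4 -96.2  35. ] F [ 0.7 -0.3  0.3] grip 0.995 j [-0.4   0.56  1.69 -0.    0.88  0.98]
toolz [ 0.184 -0.983  0.003] toolx [ 0.005 -0.003 -1.   ]
lin [0.0065, -0.0039, -0.0022] rot [0.0001, 0.0068, -0.008]
```

View pics/w9.png

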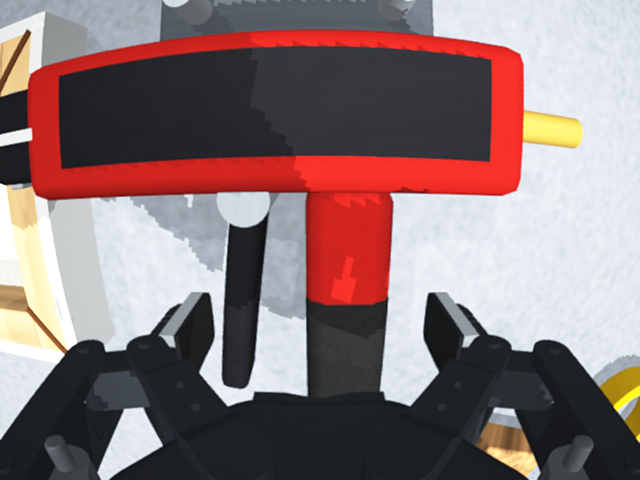

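The trigger (240,320) and the grip (350,320) are both between the pads. I close gradually with 25 N.

```bash
python3 -m jog '[{"linear":[0,0,0],"rotation":[0,0,0],"grip":76},{"linear":[0,0,0],"rotation":[0,0,0],"grip":68},{"linear":[0,0,0],"rotation":[0,0,0],"grip":60},{"linear":[0,0,0],"rotation":[0,0,0],"grip":55},{"linear":[0,0,0],"rotation":[0,0,0],"grip":52}]' 25;  python3 -m jog '[{"linear":[0,0,0],"rotation":[0,0,0],"grip":49},{"linear":[0,0,0],"rotation":[0,0,0],"grip":46},{"linear":[0,0,0],"rotation":[0,0,0],"grip":44},{"linear":[0,0,0],"rotation":[0,0,0],"grip":43}]'
```

```text
time_s: 11.33
eef_pos: [522.2, -95.1, 35.5]
ee_rot: [0.545, 0.452, 0.543, -0.451]
force: [-1.8, 9.6, 6.0]
grip_width: 0.609
time_s: 11.67
eef_pos: [522.5, -97.1, 36.3]
ee_rot: [0.547, 0.451, 0.542, -0.451]
force: [-3.4, -11.1, 5.2]
grip_width: 0.531
```

The width is 45.3 mm, so the trigger is essentially at its stop. I hold a bit over 1 s, with a look partway through.

```bash
python3 -m jog '[{"linear":[0,0,0],"rotation":[0,0,0],"grip":42},{"linear":[0,0,0],"rotation":[0,0,0],"grip":42},{"linear":[0,0,0],"rotation":[0,0,0],"grip":42},{"linear":[0,0,0],"rotation":[0,0,0],"grip":42},{"linear":[0,0,0],"rotation":[0,0,0],"grip":42},{"linear":[0,0,0],"rotation":[0,0,0],"grip":42},{"linear":[0,0,0],"rotation":[0,0,0],"grip":42}]';python3 -c "
from h import *
s=sense();print(s['grip_width']*85.4,s['force'])
p,d=capture('wrist');cv2.imwrite('pics/w10.png',p[:,:,::-1])"
```

```text
time_s: 12.25
eef_pos: [522.5, -97.2, 36.4]
ee_rot: [0.547, 0.451, 0.542, -0.451]
force: [-1.6, -2.3, 2.2]
grip_width: 0.528
45.122784049640416 [-1.57502725 -2.30196898  2.22210601]
```

View pics/w10.png

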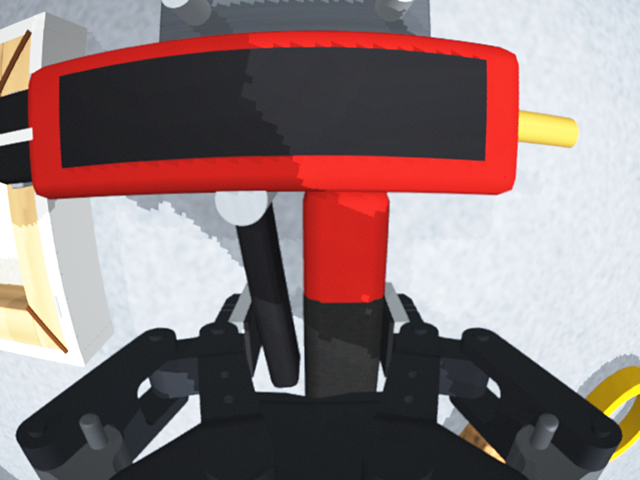

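The trigger is swung fully in, with its tip at (285,385) close to the grip, and the canvas hasn't moved. I hold a little longer, then release.

```bash
python3 -m jog '[{"linear":[0,0,0],"rotation":[0,0,0],"grip":42},{"linear":[0,0,0],"rotation":[0,0,0],"grip":42},{"linear":[0,0,0],"rotation":[0,0,0],"grip":42},{"linear":[0,0,0],"rotation":[0,0,0],"grip":42},{"linear":[0,0,0],"rotation":[0,0,0],"grip":42},{"linear":[0,0,0],"rotation":[0,0,0],"grip":46},{"linear":[0,0,0],"rotation":[0,0,0],"grip":50},{"linear":[0,0,0],"rotation":[0,0,0],"grip":55},{"linear":[0,0,0],"rotation":[0,0,0],"grip":62},{"linear":[0,0,0],"rotation":[0,0,0],"grip":70},{"linear":[0,0,0],"rotation":[0,0,0],"grip":80},{"linear":[0,0,0],"rotation":[0,0,0],"grip":85},{"linear":[0,0,0],"rotation":[0,0,0],"grip":85},{"linear":[0,0,0],"rotation":[0,0,0],"grip":85},{"linear":[0,0,0],"rotation":[0,0,0],"grip":85},{"linear":[0,0,0],"rotation":[0,0,0],"grip":85}]';python3 -c "
from h import *
goto([521.8,-96,35],np.radians(100.6))
p,d=capture('wrist');cv2.imwrite('pics/w11.png',p[:,:,::-1])"
```

```text
time_s: 13.63
eef_pos: [522.6, -97.4, 36.5]
ee_rot: [0.547, 0.451, 0.542, -0.451]
force: [-0.6, 0.5, 0.0]
grip_width: 0.991
t 13.63 eef [522.6 -97.4  36.5] F [-0.6  0.5  0. ] grip 0.991 j [-0.4   0.56  1.69 -0.    0.88  0.98]
toolz [ 0.185 -0.983  0.006] toolx [ 0.005 -0.005 -1.   ]
lin [0.005, -0.0017, -0.0051] rot [0.0021, 0.0112, -0.009]
```

View pics/w11.png

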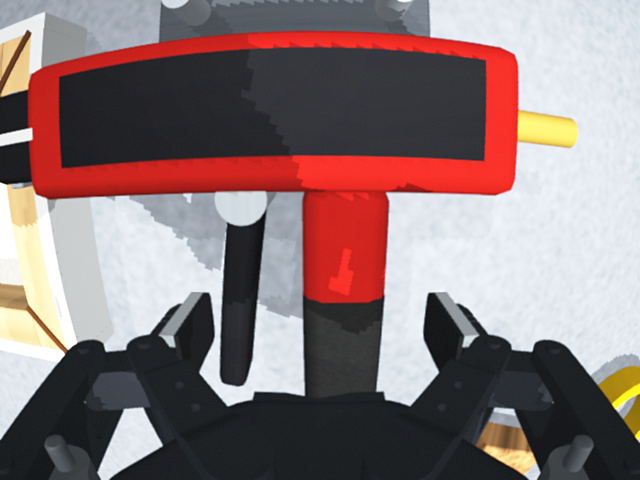

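The trigger has sprung back, with its tip at (235,380) and free of both pads. I rise clear and check.

```bash
python3 -m jog '[{"linear":[-0.03,0,-0.004],"rotation":[0,0,0],"grip":85},{"linear":[-0.1,0,-0.004],"rotation":[0,0,0],"grip":85},{"linear":[-0.2,0,-0.004],"rotation":[0,0,0],"grip":85},{"linear":[-0.3,0,-0.004],"rotation":[0,0,0],"grip":85},{"linear":[-0.4,0,-0.004],"rotation":[0,0,0],"grip":85},{"linear":[-0.5,-0.05,-0.004],"rotation":[0,0,0],"grip":85},{"linear":[-0.6,-0.1,-0.05],"rotation":[0,0,0],"grip":85},{"linear":[-0.7,-0.15,-0.1],"rotation":[0,0,0],"grip":85},{"linear":[-0.7,-0.15,-0.15],"rotation":[0,0,0],"grip":85},{"linear":[-0.7,-0.15,-0.15],"rotation":[0,0,0],"grip":85},{"linear":[-0.7,-0.15,-0.15],"rotation":[0,0,0],"grip":85},{"linear":[-0.7,-0.15,-0.15],"rotation":[0,0,0],"grip":85}]'
python3 - <<'E'
from h import *
c=calibration('wrist')
p,d=capture('wrist');cv2.imwrite('pics/w12.png',p[:,:,::-1])
p2,_=capture('top');cv2.imwrite('pics/t12.png',p2[:,:,::-1])
P=cloud('wrist',d,c);np.savez('pics/w12.npz',d=d,K=c['intrinsics'],T=c['world_from_camera'])
Q=P[:330].reshape(-1,3)
def rect(n,lo,hi,z0,z1):
    m=(Q[:,2]>z0)&(Q[:,2]<z1)&(Q[:,:2]>lo).all(1)&(Q[:,:2]<hi).all(1);r=cv2.minAreaRect(Q[m][:,:2].astype(np.float32));print(n,m.sum(),np.round(r[0],1),np.round(r[1],1),round(r[2],2))
rect('canvas',[400,15],[660,220],34,43)
rect('trig',[485,-80],[557,-50],60,70)
E
```

```text
time_s: 14.68
eef_pos: [468.8, -60.7, 245.6]
ee_rot: [0.547, 0.451, 0.542, -0.452]
force: [-0.2, -0.7, 0.2]
grip_width: 0.992
canvas 13994 [531.3 102.6] [181.8 149.5] 10.86
trig 959 [523.8 -66.3] [66.7 11.2] 2.47
```

View pics/w12.png

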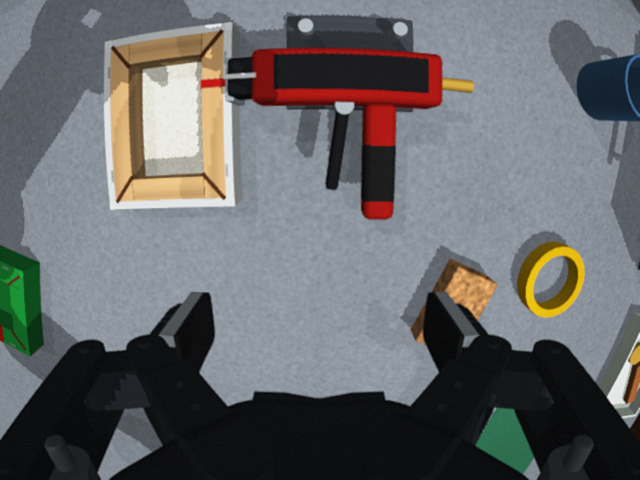

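View pics/t12.png

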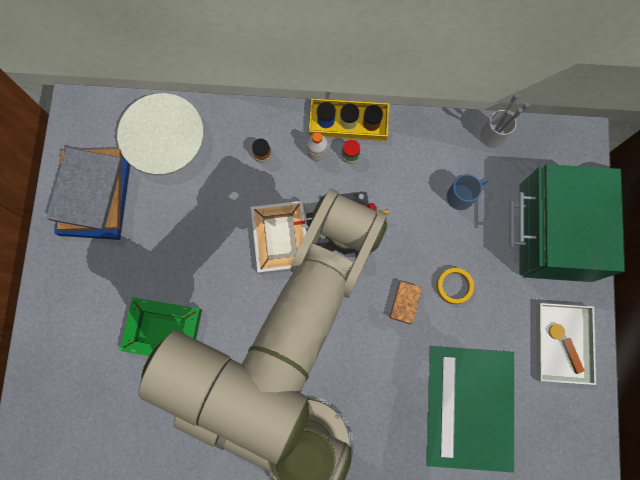

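The mark (202–225,83) still meets the nose line (228,76), the trigger is out, and the bystanders sit at their starting pixels. One last numeric check before handing in.

Run:
```python
from h import *
z=np.load('pics/w12.npz');c=dict(intrinsics=z['K'],world_from_camera=z['T'])
P=cloud('wrist',z['d'],c)[:330,:232].reshape(-1,3)
m=(P[:,2]>34)&(P[:,2]<43)&(P[:,1]>15)&(P[:,0]>400)
r=cv2.minAreaRect(P[m][:,:2].astype(np.float32));print(r)
e=np.array([.983,.184]);n=np.array([-.184,.983])
for q in np.vstack([px2w('wrist',[(202,83.5),(231,83)],38,c),px2w('wrist',[(228,76),(255,75.5)],66,c)]): print(q,q[:2]@e,q[:2]@n)
s=sense();print(s['force'],s['dq'].round(4))
```

```text
((530.689453125, 106.67889404296875), (181.7204132080078, 141.8118133544922), 10.680584907531738)
[568.1  71.2  38. ] 571.5431000000001 -34.5408
[571.8  42.5  38. ] 569.8994 -63.433699999999995
[574.7  39.2  66. ] 572.1429 -67.2112
[578.2  15.4  66. ] 571.2042000000001 -91.2506
[-0.50228419 -0.48374728 -0.03233106] [-0.002   0.0028 -0.0002  0.0023 -0.0003  0.0034]
```

```bash
python3 -c "
from rig import *
print(finish_job())"
```

```text
the job is handed in; nothing more can be done
None
```

I did the task in order and handed the job in at about 15 s of the 45 s allowed. No verdict was reported, so the results below are my own measurements.

**Canvas:** I gripped the bar opposite the red mark with 20 N and slid the canvas flat to the nose. The last few millimetres were 1 mm steps, and I stopped when the wrist force rose by about 7 N at contact. I then opened the fingers and lifted clear.

**Trigger:** I squeezed the grip and trigger together with 25 N to a measured 45.1 mm, against 45 mm for fully pulled. I held it there for a bit over 1 s and then released it.

**Last checks:**
- **Canvas position:** the mark is within about 2 mm sideways of the nose's middle, and the edge is at the nose face to within about 1 mm. The canvas is square to the gun within about 0.005 rad and did not move during the pull.
- **Trigger:** it measured at the same angle as before the pull, within camera noise.
- **Robot:** it is clear of everything, with about zero force on the wrist.
- **Other things on the bench:** all visible at their starting positions in the top picture.

**Disagreement:** the top and wrist cameras differed by about 3–4 mm on where the nose's centre lies sideways. I aimed between the two, well inside the 10 mm allowance.

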